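# Dry-fire a camera's shutter in its nest and count the shot

## Task

Check the shutter of the camera that stands without its lens in the nest with four corner blocks. With a fingertip push its wind lever round until it latches and take the finger off, then press the release button so that the lever springs back, and then press the thumb key of the tally counter to count the shot. Touch everything lightly, lift nothing, and leave the camera seated in its nest and the loose things beside it where they are.

Things in the scene. Friction and masses are not known exactly. Their poses are not given: they have to be found in the camera images.
- nest: The fixed nest: an aluminium base plate 168 x 84 mm and 8 mm thick with four grey L-shaped corner blocks that rise to 48 mm above its underside and hold the camera with 1 mm of play. Origin: underside of the plate, below the camera's centre; its axes are those of the camera.
- camera: The camera under test, loose in the nest, no lens: silver and black, 128 mm long (x), 41 mm deep (y -18 to +22), 71 mm high, 0.33 kg. Origin: under the body, 8 mm above the bench; x along the body towards the lever's pivot, y from front to back, z up. The top plate is at z = 71 mm. The front faces the robot to within 25 degrees.
- wind_lever (a joint): Angle of the wind lever, rad: 0 at rest (pointing to the camera's middle), growing clockwise seen from above: the tab first moves to the camera's back. A spring drives it back to 0; end stop at 1.45. Pushed past about 1.15 it clicks over the sear and then stays at about 1.10 until the release is pressed. The push takes 0.7 to 1.6 N at the tab.
- lever_pivot (a point): On the axis (vertical) of the wind lever, 13 mm in from the camera's end, at the height of the tab's middle (82 mm above the camera's origin). The lever's round hub under it is 18 mm wide and rises to 81 mm above the camera's origin.
- lever_tab (a point): Middle of the black thumb tab at the end of the wind lever, 30 mm from lever_pivot: the tab is 13 mm long along the lever, 6 mm thick and 13.5 mm high, from 5 to 18 mm above the top plate. Push on its side that looks to the camera's front. The point turns with the lever.
- release (a joint): Travel of the shutter release in m: 0 up, 0.006 fully down, spring back. It fires the wound shutter at about 0.0025 (4 N); fully down takes about 8 N.
- release_top (a point): Middle of the top of the release, a round steel button 17 mm wide in a 23 mm collar, at the end of the top plate away from the lever's pivot; 13.9 mm above the top plate when up, 6.5 mm collar height. It moves straight down.
- tally: The fixed desk tally counter: a foot 66 x 50 mm, above it a drum case 43 mm across with a window of four white number wheels and a round reset knob on its side (not moving here), a steel thumb key on top. Origin: underside of the foot; the window and the free end of the key point to its -x, z up. It stands to the left or to the right of the nest.
- tally_pad (a point): Middle of the top of the ribbed pad, 24 x 24 mm, at the free end of the tally counter's thumb key, about 65 mm above the bench when up. Press it straight down.
- tally_key (a joint): Angle of the thumb key in rad: 0 up, 0.22 fully down (the pad's middle moves 8 mm down, 1.3 to 6 N), spring back. It counts at 0.10 (3.6 mm, 3.6 N).
- lens_cell: Loose white ribbed lens ring, 34 mm across, 20 mm high; leave it alone. Origin: centre of its underside.
- cartridge: Loose black film cartridge, 23 x 74 x 30 mm; leave it alone. Origin: centre of its underside.
- oil_bottle: Loose small amber oil bottle with a red spout, 30 mm across, 86 mm high; leave it alone. It stands on the other side of the nest from the tally counter. Origin: centre of its underside.
- driver_black: Loose black-handled screwdriver, 18 x 167 x 20 mm, lying in front of the nest; leave it alone. Origin: centre of its underside.
Things that resemble listed ones, but are neither listed nor needed, are in the scene too. Of the things that look like the tally, the smallest one is meant. What is shaped like the camera but turquoise is not meant.

How it is judged:
By the outcome, as a careful person would: the job done as asked, in the order asked, and still so for the second after the job is handed in, with the robot touching nothing.
It also fails if it takes over 58 s, if anything falls off the work surface, if the arm or the gripper's body presses on something with over 40 N, if the wrist force passes 120 N, or if a joint passes its speed limit or range.

## Robot

A 6-joint arm with a two-finger parallel gripper is mounted at the origin on a cart in front of the work surface, level with it; the furniture and walls round the work are solid. World frame = base frame: x ahead of the robot, y to its left, z up, the work surface at z = 0. Lengths are in m, angles in rad, forces in N, time in s.
With the tool pointing down it reaches from about 0.275 to 0.75 m from the base axis. Payload 10.2 kg.
Tool frame: the origin (TCP) lies at the very end of the fingers, on their centre line; the grasp point (between the pads) lies r.hold_point_z behind it (r.hold_point_z is the distance from the TCP to the grasp point, in m); z points along the fingers, y is the line along which they close (so a half turn about z gives the same grasp; the last joint's range is limited). The gripper opens to 85 mm and grips with 20 to 120 N. Pads are 22 mm wide; open, the fingers measure 114 mm over their backs; the gripper's body (76 mm by 85 mm) begins 54 mm behind the grasp point. The pads swing forward as they close: fully open they stand 13 mm farther back than shut.
Start: joints at [1.078, 0.313, 1.498, -0, 1.331, -0.223], TCP at [0.14, 0.506, 0.231] pointing down, gripper open.
Joint ranges: [-2.94, 2.94], [-0.97, 2.17], [0.19, 2.56], [-1.23, 4.37], [0.02, 3.11], [-2.88, 2.88]. Speed limits (rad/s): [2.39, 2.39, 3.01, 3.14, 3.14, 3.14].

## Interface

Orientations are given as [roll, pitch, yaw] about the fixed x, y, z axes, in that order (R = Rz(yaw) Ry(pitch) Rx(roll)).
In Python, from plant import r, eyes, order gives the robot as it stands. The module is installed in compiled form; this text tells all that it offers.
- The arm moves only by the tool arm_command, never from a script. Its argument "moves" is a list of rows, each a list of 7 numbers: the gripper command: -1 is fully open, 1 is shut, values between are in proportion, then the shift along the tool's x, y, z in units of 0.03 m (1.0 is 0.03 m), then the turn, a rotation vector about the tool's x, y, z in units of 6 degrees (1.0 is 6 degrees). A call has 1 to 20 rows; each row shifts and turns the commanded pose from where the row before left it, along the tool's axes as they then stand; what a row does not reach is not made up. A row lasts 1/12 s, in which the tool goes at most 41.7 mm and 7.16 degrees, less where a joint would pass 70% of its speed; a pose out of reach is approached as far as the arm can. A call with a number of a shift or a turn outside -1 to 1 is refused whole. A call with a gripper value outside its range is refused whole. The fingers move at their own pace and stop on an object; the grip force is fixed at half the most. Time passes only in rows, so rows that do not move let the fingers close. It gives the time, the measured TCP pose, the force, the opening and the grip force at its end, in the units of the state.
- r.get_state(): the state, without advancing time (a new reading comes with each control period).
- eyes.capture(name): name is "scene" or "top" or "wrist"; returns a dict with "image" (480x640x3 uint8, red, green, blue), "depth" (480x640 float32, m along the optical axis (not along the pixel's ray), 0 where there is no reading), "intrinsics" (3x3 intrinsics, pixels), "origin" and "rotation" of the camera in the world. Camera axes: x right, y down, z forward; pixel columns grow to the right and rows downward; lengths in m; the calibration is good to about 2 mm. A picture is of the moment at which its call begins.
- order.hand_in(): hands the job in; it is judged then, once.
Trained networks look in a picture, given as the dict that the camera call returned (one of the last four; its "shot" number tells which), for a name from the list of things; names that differ only in an ending like _2 or _b are one class to them, and where a whole thing is asked for, a point or a joint stands for the part that bears it (a point fixed in the world has none). Each returns a list of dicts, best first, with "confidence" (0 to 1); they miss things now and then, are a little off and sometimes report something else, mostly with a low value. They report only what shows in the picture. A call takes as long as a camera call. They do not tell look-alikes from the thing itself.
- eyes.boxes_of(label, picture): "pixel" ([column, row] in pixels, amid what is visible of it).
The state is a dict: "clock": time; "joint_pos": joint angles; "joint_velocities": joint speeds; "effort": joint torques, N m; "position": TCP position; "orientation": TCP orientation; "wrist_force": force on the tool from outside, world axes, zero at the start; "wrist_torque": the same for the moment, N m; "opening": finger opening in m; "finger_force": force on a finger pad.
Only numpy, scipy, OpenCV 4.12 (cv2) and the standard library are available. Lean on these libraries where they do the work, as an engineer would, in place of code of your own. Each camera call takes 0.05 s, during which the arm holds its last target. There are 200 camera calls.

## Working session

There is one attempt and no reset: what is moved stays moved. The work goes in short steps, Python scripts to look and compute and a tool call to move; the robot and the scene stay as the last step left them, time stands still between calls to the robot, and variables do not carry over. Pictures are saved under pics/ and viewed, at most 10 in all, crops included, and the job is handed in when it is done.

Besides the shell and the picture viewer there is one more tool, called after ">>>" as name(argument=value, ...), one argument or row to a line, values as JSON. arm_command: Moves the arm, as the interface text tells. Its arguments: {"type":"object","properties":{"moves":{"type":"array","items":{"type":"array","items":{"type":"number"}}}},"required":["moves"]}

```bash
mkdir -p pics; cat > h.py <<'E'
import numpy as np, cv2
from plant import r, eyes, order
def w(p,c,rw,d=None):
    K=np.array(p["intrinsics"]);
    if d is None:
        q=p["depth"][int(rw)-1:int(rw)+2,int(c)-1:int(c)+2]; q=q[q>0]; d=np.median(q) if q.size else np.nan
    v=np.array([(c-K[0,2])/K[0,0]*d,(rw-K[1,2])/K[1,1]*d,d])
    return np.array(p["origin"])+np.array(p["rotation"])@v
def cloud(p):
    K=np.array(p["intrinsics"]);d=p["depth"];v,u=np.mgrid[:480,:640]
    P=np.stack([(u-K[0,2])/K[0,0]*d,(v-K[1,2])/K[1,1]*d,d],-1)
    return P@np.array(p["rotation"]).T+np.array(p["origin"])
def save(p,n): cv2.imwrite("pics/"+n,p["image"][:,:,::-1])
E
python3 - <<'E'
from h import *
np.set_printoptions(precision=3,suppress=True)
for n in("scene","top"):
    p=eyes.capture(n); save(p,n+"1.png"); print(n,p["origin"],p["rotation"])
    for l in("camera","lever_tab","release_top","tally","tally_pad","oil_bottle","nest"):
        for b in eyes.boxes_of(l,p)[:4]: print(l,b["pixel"],round(b["confidence"],2),w(p,*b["pixel"]))
print(r.hold_point_z,r.get_state())
E
```

```text
scene [0.061 0.337 0.934] [-2.423  0.018 -2.416]
camera [288.6, 281.3] 0.71 [-2.304 -2.027 -1.431]
camera [241.9, 212.2] 0.68 [-2.387 -2.11  -1.514]
lever_tab [229.2, 197.7] 0.42 [-2.329 -2.052 -1.456]
tally [471.4, 192.4] 0.95 [-4.105 -3.829 -3.232]
tally [419.8, 264.8] 0.89 [-3.155 -2.879 -2.283]
tally [359.3, 248.3] 0.64 [-3.031 -2.755 -2.158]
tally_pad [425.6, 258.5] 0.64 [-3.157 -2.881 -2.285]
tally_pad [360.7, 236.3] 0.57 [-3.024 -2.748 -2.151]
tally_pad [475.1, 174.4] 0.45 [-4.14  -3.864 -3.268]
oil_bottle [221.5, 386.0] 0.61 [-1.654 -1.378 -0.781]
nest [285.8, 301.4] 0.81 [-2.379 -2.102 -1.506]
top [ 0.378 -0.228  1.526] [-3.017  0.002 -1.542]
camera [296.0, 153.9] 0.8 [-1.819 -2.424 -0.67 ]
camera [252.1, 245.7] 0.61 [-1.426 -2.032 -0.278]
camera [256.8, 257.1] 0.32 [-1.545 -2.151 -0.397]
lever_tab [292.6, 130.3] 0.45 [-1.793 -2.398 -0.644]
tally [340.3, 272.9] 0.93 [-2.117 -2.723 -0.969]
tally [350.5, 335.1] 0.71 [-2.114 -2.72  -0.966]
tally [483.0, 319.5] 0.68 [-3.129 -3.734 -1.98 ]
tally_pad [353.0, 335.8] 0.85 [-2.132 -2.737 -0.983]
tally_pad [487.6, 322.2] 0.83 [-3.152 -3.758 -2.004]
tally_pad [339.8, 271.4] 0.56 [-2.116 -2.722 -0.968]
tally_pad [263.1, 254.8] 0.44 [-1.511 -2.116 -0.362]
oil_bottle [336.8, 274.7] 0.66 [-2.102 -2.708 -0.954]
oil_bottle [148.6, 268.9] 0.5 [-0.654 -1.26   0.494]
nest [339.7, 270.7] 0.54 [-2.115 -2.721 -0.967]
0.0187 {'clock': 0.8, 'joint_pos': array([ 1.078,  0.313,  1.498, -0.   ,  1.331, -0.223]), 'joint_velocities': array([ 0.002,  0.001, -0.001,  0.001,  0.002,  0.001]), 'effort': array([ -0.   , -41.215, -25.989,  -0.   ,   0.001,  -0.   ]), 'position': array([0.14 , 0.506, 0.231]), 'orientation': array([-3.142,  0.   ,  2.872]), 'wrist_force': array([-0.147, -0.314, -0.171]), 'wrist_torque': array([ 0.059,  0.079, -0.002]), 'finger_force': 0.0, 'opening': 0.08543272213752716}
```

Rotations are rpy vectors, so I'm fixing the helper and viewing both pictures.

```bash
cat > fix.py <<'E'
s=open('h.py').read()
s=s.replace('import numpy as np, cv2','import numpy as np, cv2\nfrom scipy.spatial.transform import Rotation as Ro\nnp.set_printoptions(precision=4,suppress=True)\ndef RM(v): return Ro.from_euler("xyz",v).as_matrix()').replace('np.array(p["rotation"])','RM(p["rotation"])')
open('h.py','w').write(s)
E
python3 fix.py; python3 - <<'E'
from h import *
for n in("scene","top"):
    p=eyes.capture(n)
    for l in("camera","lever_tab","release_top","tally","tally_pad","oil_bottle","nest"):
        for b in eyes.boxes_of(l,p)[:4]: print(l,b["pixel"],round(b["confidence"],2),w(p,*b["pixel"]))
E
```

```text
camera [241.7, 214.6] 0.82 [ 0.8016 -0.1525  0.0532]
camera [289.3, 279.4] 0.56 [ 0.5347 -0.0693  0.0755]
camera [364.6, 235.9] 0.3 [ 0.4912 -0.3079  0.059 ]
lever_tab [231.2, 199.9] 0.39 [ 0.8487 -0.1597  0.0751]
release_top [273.8, 282.8] 0.44 [ 0.547  -0.0315  0.0906]
tally [359.4, 248.1] 0.96 [ 0.4885 -0.2845  0.0323]
tally [419.2, 267.3] 0.73 [ 0.3227 -0.3056  0.0696]
tally [467.8, 192.6] 0.56 [ 0.3733 -0.6458  0.0453]
tally_pad [474.2, 175.2] 0.76 [ 0.381  -0.6769  0.0866]
tally_pad [361.2, 248.0] 0.68 [ 0.4828 -0.2845  0.0371]
tally_pad [362.8, 235.0] 0.6 [ 0.4959 -0.3061  0.0606]
tally_pad [427.7, 255.6] 0.52 [ 0.3206 -0.3342  0.0899]
oil_bottle [220.5, 384.2] 0.65 [0.469  0.204  0.0558]
nest [360.6, 234.5] 0.6 [ 0.5036 -0.307   0.0562]
nest [287.6, 300.0] 0.59 [ 0.5309 -0.0529  0.0092]
camera [252.6, 246.6] 0.72 [ 0.5478 -0.0734  0.0792]
lever_tab [269.5, 243.5] 0.58 [ 0.5563 -0.1167  0.0851]
lever_tab [292.2, 131.9] 0.53 [ 0.8517 -0.1647  0.0824]
tally [338.7, 274.3] 0.87 [ 0.4847 -0.2953  0.0609]
tally [482.0, 322.4] 0.7 [ 0.3729 -0.6576  0.0741]
tally [351.0, 334.3] 0.61 [ 0.3343 -0.328   0.0872]
tally_pad [353.3, 338.7] 0.8 [ 0.3237 -0.3337  0.0894]
tally_pad [337.7, 270.1] 0.72 [ 0.4959 -0.2928  0.0547]
tally_pad [489.5, 318.9] 0.71 [ 0.3821 -0.6726  0.0869]
oil_bottle [146.7, 272.6] 0.44 [0.4753 0.1986 0.0577]
nest [254.8, 253.2] 0.87 [ 0.5313 -0.0795  0.0775]
```

View pics/scene1.png

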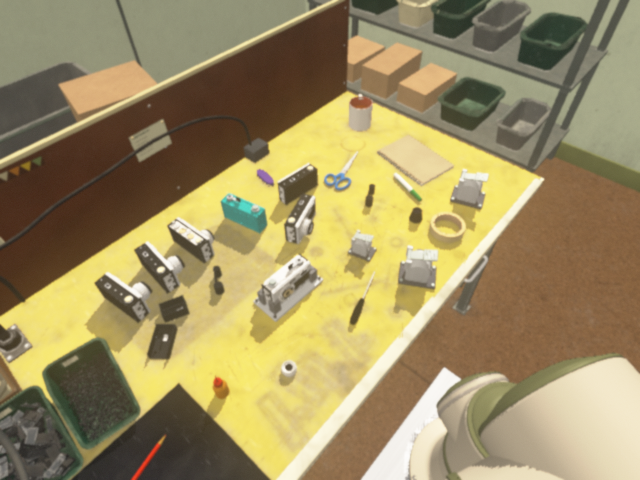

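View pics/top1.png

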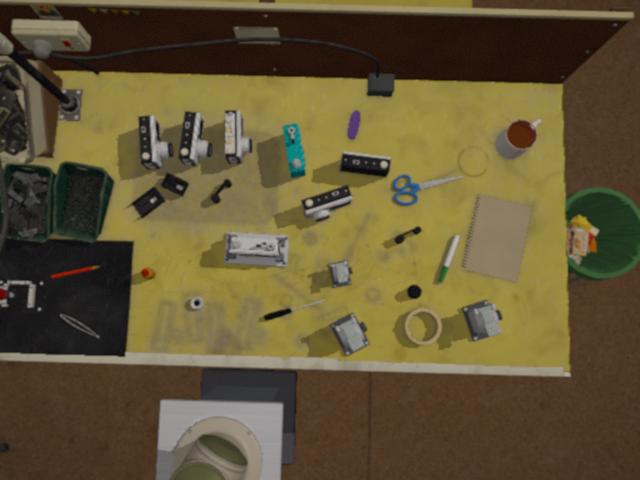

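The scene shows three tally-like things in the top picture, at (340,272), (350,334) and (483,320). The first has its pad at about 0.06 m and the others at about 0.088 m, so the smallest, (340,272), is meant. It also stands beside the nest, opposite the oil bottle at (147,272). The camera in the nest is at (255,248); the turquoise one at (293,150) is not meant. I'll confirm this in one enlarged crop.

```bash
python3 - <<'E'
from h import *
p=eyes.capture("top")
c=p["image"][215:315,215:375]; cv2.imwrite("pics/crop1.png",cv2.resize(c,None,fx=5,fy=5,interpolation=cv2.INTER_CUBIC)[:,:,::-1])
C=cloud(p); K=p["intrinsics"]; print(K[0,0])
# heights
m=(C[...,2]>0.072)&(C[...,0]>0.48)&(C[...,0]<0.62)&(C[...,1]>-0.19)&(C[...,1]<0.02)
for lo,hi in((.072,.084),(.084,.088),(.088,.094),(.094,.12)):
    k=m&(C[...,2]>lo)&(C[...,2]<=hi); print(lo,k.sum(),np.median(C[k],0))
k=m; rect=cv2.minAreaRect(C[k][:,:2].astype(np.float32)*1000); print(rect)
m=(C[...,2]>0.055)&(abs(C[...,0]-.49)<.05)&(abs(C[...,1]+.3)<.06); print(C[m].mean(0),cv2.minAreaRect(C[m][:,:2].astype(np.float32)*1000))
q=eyes.capture("wrist"); print(q["origin"],q["rotation"],q["intrinsics"])
s=r.get_state(); R=RM(s["orientation"]); print(R.T@(q["origin"]-s["position"]), R.T@RM(q["rotation"]))
E
```

```text
571.7516049480935
0.072 636 [ 0.5487 -0.075   0.0786]
0.084 71 [ 0.5519 -0.0979  0.0857]
0.088 62 [ 0.5515 -0.072   0.0902]
0.094 21 [ 0.5504 -0.0836  0.0952]
((550.1594848632812, -74.88954162597656), (129.96221923828125, 43.286224365234375), 88.32979583740234)
[ 0.4912 -0.2983  0.0621] ((491.00750732421875, -298.4371643066406), (50.17156982421875, 37.89866638183594), 13.853083610534668)
[0.0725 0.525  0.374 ] [2.8618 0.0008 1.302 ] [[343.9064   0.     320.0145]
 [  0.     343.9064 243.5482]
 [  0.       0.       1.    ]]
[ 0.07    0.0003 -0.1427] [[ 0.001  -0.9611 -0.2762]
 [ 1.      0.0012 -0.0004]
 [ 0.0007 -0.2762  0.9611]]
```

View pics/crop1.png

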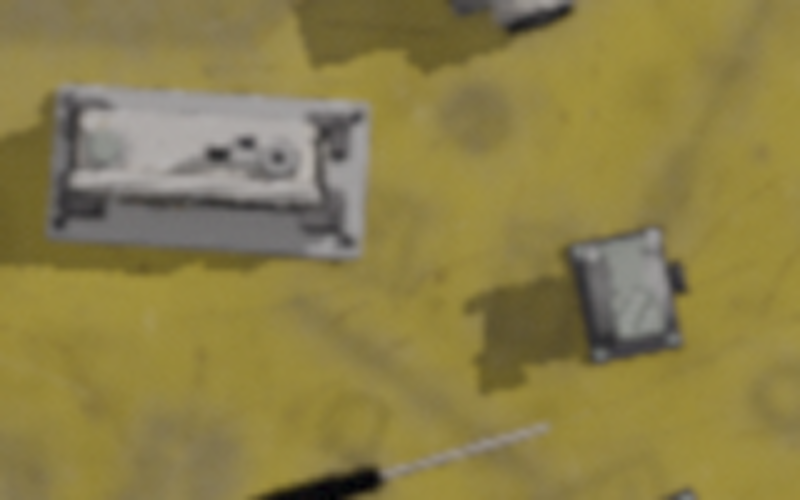

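The crop confirms it. The nest camera has its release at the left, crop (103,148), and its lever hub at the right, (280,157), with the black tab at about (217,155). The small tally at (625,295) has its ribbed pad at (637,312), pointing towards the robot. Next I move the wrist camera over both, shutting the gripper on the way.

>>> arm_command(
  moves=[
    [1, 0, 0, 0, 0, 0, -0.86],
    [1, 0, 0, 0, 0, 0, -0.86],
    [1, 0, 0, 0, 0, 0, -0.85],
    [1, -0.49, -1, 0, 0, 0, 0],
    [1, -0.49, -1, 0, 0, 0, 0],
    [1, -0.49, -1, 0, 0, 0, 0],
    [1, -0.49, -1, 0, 0, 0, 0],
    [1, -0.49, -1, 0, 0, 0, 0],
    [1, -0.49, -1, 0, 0, 0, 0],
    [1, -0.49, -1, 0, 0, 0, 0],
    [1, -0.49, -1, 0, 0, 0, 0],
    [1, -0.49, -1, 0, 0, 0, 0],
    [1, -0.49, -1, 0, 0, 0, 0],
    [1, -0.49, -1, 0, 0, 0, 0],
    [1, -0.49, -1, 0, 0, 0, 0],
    [1, -0.49, -1, 0, 0, 0, 0],
    [1, -0.49, -1, 0, 0, 0, 0],
    [1, -0.49, -1, 0, 0, 0, 0],
    [1, -0.49, -1, 0, 0, 0, 0],
    [1, -0.49, -1, 0, 0, 0, 0],
  ],
)

```text
clock: 3.37
position: [0.3899, -0.0059, 0.2315]
orientation: [-3.141, 0.001, 3.14]
wrist_force: [0.4, 0.8, 0.4]
opening: 0.0003
finger_force: 0.0
```

>>> arm_command(
  moves=[
    [1, -0.49, -1, 0, 0, 0, 0],
    [1, -0.49, -1, 0, 0, 0, 0],
    [1, -0.49, -1, 0, 0, 0, 0],
    [1, -0.49, -1, 0, 0, 0, 0],
    [1, -0.49, -1, 0, 0, 0, 0],
    [1, 0, 0, 0, 0, 0, 0],
    [1, 0, 0, 0, 0, 0, 0],
  ],
)

```text
clock: 3.95
position: [0.463, -0.1552, 0.2308]
orientation: [3.141, -0.001, 3.139]
wrist_force: [-0.9, -0.4, -0.4]
opening: -0.0001
finger_force: 0.0
```

```bash
python3 - <<'E'
from h import *
p=eyes.capture("wrist"); save(p,"w1.png"); np.savez("w1.npz",**{k:p[k] for k in("image","depth","intrinsics","origin","rotation")})
for l in("camera","lever_tab","lever_pivot","release_top","tally","tally_pad","nest"):
    for b in eyes.boxes_of(l,p)[:3]: print(l,b["pixel"],round(b["confidence"],2),w(p,*b["pixel"]))
C=cloud(p)
for lo,hi in((.068,.084),(.084,.088),(.088,.0905),(.0905,.094),(.094,.11)):
    k=(C[...,2]>lo)&(C[...,2]<=hi)&(C[...,0]>.48)&(C[...,0]<.62)&(C[...,1]>-.19)&(C[...,1]<.02); print(lo,k.sum(),cv2.minAreaRect(C[k][:,:2].astype(np.float32)*1000))
s=r.get_state();print(s["clock"],s["position"],s["orientation"],s["opening"],s["wrist_force"])
E
```

```text
camera [408.8, 304.1] 0.68 [ 0.5367 -0.0718  0.079 ]
lever_tab [376.1, 323.7] 0.79 [ 0.5527 -0.1031  0.087 ]
lever_tab [182.1, 242.1] 0.54 [ 0.484  -0.2896  0.0504]
lever_pivot [406.8, 302.7] 0.71 [ 0.5353 -0.0737  0.0788]
lever_pivot [545.5, 154.2] 0.68 [0.4023 0.0709 0.0178]
release_top [457.5, 322.9] 0.85 [ 0.549  -0.03    0.0924]
release_top [370.9, 320.8] 0.69 [ 0.5499 -0.1079  0.0866]
tally [182.7, 244.4] 0.97 [ 0.4861 -0.2891  0.0511]
tally [118.8, 75.0] 0.84 [ 0.3407 -0.3109  0.0811]
tally_pad [163.9, 248.9] 0.95 [ 0.4867 -0.3018  0.0641]
tally_pad [85.8, 58.9] 0.94 [ 0.3311 -0.3295  0.0889]
tally_pad [406.8, 304.4] 0.61 [ 0.5366 -0.0739  0.0798]
nest [388.8, 268.2] 0.73 [ 0.527  -0.0774  0.0077]
0.068 4075 ((550.4363403320312, -75.98550415039062), (128.17245483398438, 43.07383346557617), 86.94363403320312)
0.084 353 ((552.0014038085938, -71.28793334960938), (101.74396514892578, 21.29361343383789), 89.27304077148438)
0.088 181 ((550.677734375, -73.64368438720703), (97.71435546875, 15.6826753616333), 88.7360610961914)
0.0905 251 ((553.3734130859375, -71.2383804321289), (16.455869674682617, 94.42538452148438), 0.9508693218231201)
0.094 85 ((550.3702392578125, -89.56256866455078), (6.098568916320801, 11.813837051391602), 0.5531985759735107)
4.35 [ 0.4628 -0.1537  0.2315] [-3.1413  0.0003 -3.1415] -4.058867359827717e-05 [0.8981 0.1508 0.0151]
```

View pics/w1.png

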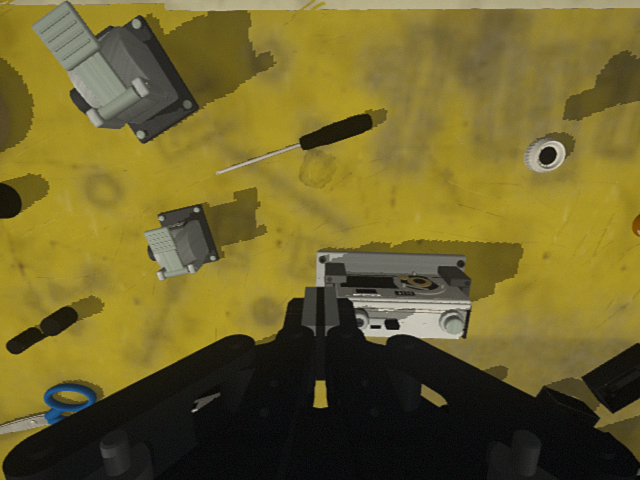

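The wrist picture shows the small tally at (182,244), with its pad at (164,249). The nest camera at (410,300) is half hidden behind the fingers, with its release at (456,323). I'll move the hand past it to see the lever freely.

>>> arm_command(
  moves=[
    [1, -0.98, 0.53, 0.2, 0, 0, 0],
    [1, -0.98, 0.53, 0.2, 0, 0, 0],
    [1, -0.98, 0.53, 0.2, 0, 0, 0],
    [1, -0.98, 0.53, 0.2, 0, 0, 0],
    [1, -0.98, 0.53, 0.2, 0, 0, 0],
    [1, 0, 0, 0, 0, 0, 0],
    [1, 0, 0, 0, 0, 0, 0],
  ],
)

```text
clock: 4.93
position: [0.6103, -0.0737, 0.2002]
orientation: [3.141, -0.002, -3.14]
wrist_force: [-0.3, -0.2, 0.5]
opening: 0.0002
finger_force: 0.0
```

```bash
python3 - <<'E'
from h import *
p=eyes.capture("wrist"); 
c=p["image"][140:340,170:470]; cv2.imwrite("pics/w2.png",cv2.resize(c,None,fx=2.6,fy=2.6,interpolation=cv2.INTER_CUBIC)[:,:,::-1]); np.savez("w2.npz",**{k:p[k] for k in("image","depth","intrinsics","origin","rotation")})
for l in("camera","lever_tab","release_top","tally_pad","nest"):
    for b in eyes.boxes_of(l,p)[:3]: print(l,b["pixel"],round(b["confidence"],2),w(p,*b["pixel"]))
C=cloud(p)
for lo,hi in((.068,.084),(.084,.088),(.088,.0905),(.0905,.094),(.094,.11)):
    k=(C[...,2]>lo)&(C[...,2]<=hi)&(C[...,0]>.50)&(C[...,0]<.59)&(C[...,1]>-.19)&(C[...,1]<.02); print(lo,k.sum(),cv2.minAreaRect(C[k][:,:2].astype(np.float32)*1000))
s=r.get_state();print(s["clock"],s["position"],s["wrist_force"])
E
```

```text
camera [319.4, 157.2] 0.89 [ 0.549  -0.0741  0.079 ]
camera [207.5, 399.2] 0.85 [ 0.7645 -0.1763  0.079 ]
lever_tab [265.2, 160.3] 0.86 [ 0.5509 -0.1131  0.0888]
release_top [379.3, 164.9] 0.86 [ 0.5538 -0.0315  0.0925]
release_top [199.4, 404.2] 0.42 [ 0.7663 -0.1824  0.0833]
tally_pad [16.9, 79.8] 0.93 [ 0.4936 -0.3019  0.0603]
nest [628.4, 75.1] 0.17 [0.4817 0.1917 0.0184]
0.068 7852 ((550.7841186523438, -76.38792419433594), (128.47817993164062, 43.248470306396484), 88.19820404052734)
0.084 599 ((553.084716796875, -74.068359375), (107.71302032470703, 22.18826675415039), 89.68110656738281)
0.088 438 ((551.4065551757812, -75.71560668945312), (102.47722625732422, 16.92871856689453), 88.38443756103516)
0.0905 430 ((553.9166870117188, -72.90921783447266), (16.092731475830078, 98.7431640625), 0.3740520179271698)
0.094 158 ((551.506591796875, -61.59242248535156), (67.7851333618164, 6.206897258758545), 89.91166687011719)
5.2333 [ 0.6095 -0.0754  0.202 ] [ 1.0061 -0.3288 -0.3919]
```

View pics/w2.png

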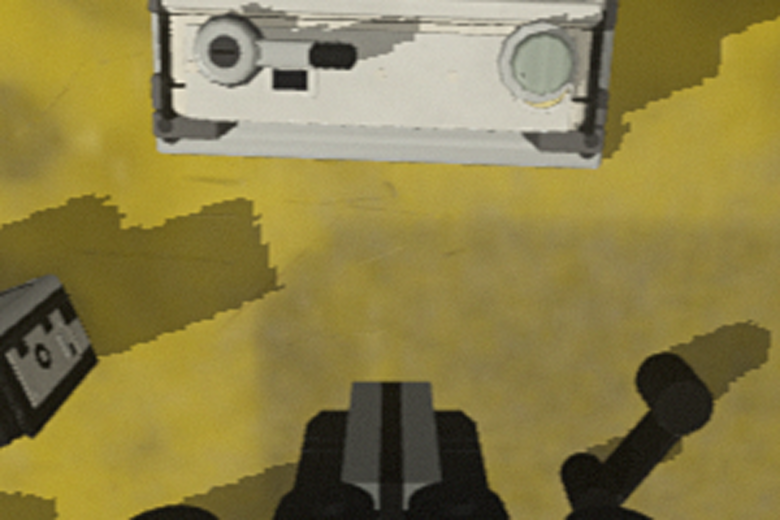

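The crop shows the lever unobstructed: hub at (222,50), black tab at (333,55) and release button at (543,62). The shut fingertips are at (391,382). Now I place the points.

```bash
python3 - <<'E'
from h import *
p=dict(np.load("w2.npz")); R=RM(p["rotation"]); K=p["intrinsics"]
def atz(c,rw,z):
    v=R@np.array([(c-K[0,2])/K[0,0],(rw-K[1,2])/K[1,1],1]); return p["origin"]+v*(z-p["origin"][2])/v[2]
for n,c,rr,z in(("hub",222,50,.089),("tab",333,55,.097),("rel",543,62,.0929)): print(n,atz(170+c/2.6,140+rr/2.6,z))
C=cloud(p)
def sel(lo,hi,y0,y1,x0=.52,x1=.585):
    k=(C[...,2]>lo)&(C[...,2]<=hi)&(C[...,0]>x0)&(C[...,0]<x1)&(C[...,1]>y0)&(C[...,1]<y1); P=C[k]; print(k.sum(),P.min(0),P.max(0),(P.min(0)+P.max(0))/2, np.median(P[:,2]))
sel(.0865,.092,-.14,-.107); sel(.0935,.11,-.11,-.07); sel(.090,.097,-.05,-.01)
q=dict(np.load("w1.npz")); C=cloud(q)
m=(abs(C[...,0]-.49)<.06)&(abs(C[...,1]+.295)<.06)
for lo,hi in((.004,.05),(.05,.058),(.058,.062),(.062,.064),(.064,.067),(.067,.08)):
    k=m&(C[...,2]>lo)&(C[...,2]<=hi); print(lo,k.sum(),np.median(C[k],0),cv2.minAreaRect(C[k][:,:2].astype(np.float32)*1000) if k.sum()>3 else "")
I=q["image"][190:295,130:230]; cv2.imwrite("pics/tal.png",cv2.resize(I[:,:,::-1],None,fx=5,fy=5,interpolation=cv2.INTER_CUBIC))
E
```

```text
hub [ 0.5502 -0.12    0.089 ]
tab [ 0.5511 -0.0889  0.097 ]
rel [ 0.553  -0.0319  0.0929]
539 [ 0.5417 -0.1279  0.0865] [ 0.5594 -0.107   0.0909] [ 0.5506 -0.1175  0.0887] 0.08858962137990672
160 [ 0.5484 -0.0955  0.0935] [ 0.5546 -0.0828  0.0984] [ 0.5515 -0.0892  0.0959] 0.09592682551151109
426 [ 0.5449 -0.0396  0.09  ] [ 0.5617 -0.0235  0.0948] [ 0.5533 -0.0316  0.0924] 0.0921658432419612
0.004 2145 [ 0.4794 -0.2862  0.0154] ((491.9078063964844, -303.6224670410156), (65.96851348876953, 57.1655158996582), 13.152450561523438)
0.05 524 [ 0.5052 -0.2913  0.0556] ((500.74139404296875, -298.0711669921875), (33.17568588256836, 39.97815704345703), 13.65991497039795)
0.058 392 [ 0.4999 -0.298   0.0592] ((501.91424560546875, -300.4788513183594), (36.2336311340332, 35.981937408447266), 25.891672134399414)
0.062 171 [ 0.4851 -0.3011  0.0633] ((478.4144287109375, -303.3899841308594), (23.05328941345215, 24.695690155029297), 10.194482803344727)
0.064 424 [ 0.4747 -0.3041  0.0653] ((477.69012451171875, -303.7498779296875), (22.851289749145508, 24.066394805908203), 14.685023307800293)
0.067 14 [ 0.4696 -0.3023  0.0673] ((471.8970031738281, -304.0343933105469), (9.142050743103027, 18.534561157226562), 17.00116539001465)
```

View pics/tal.png

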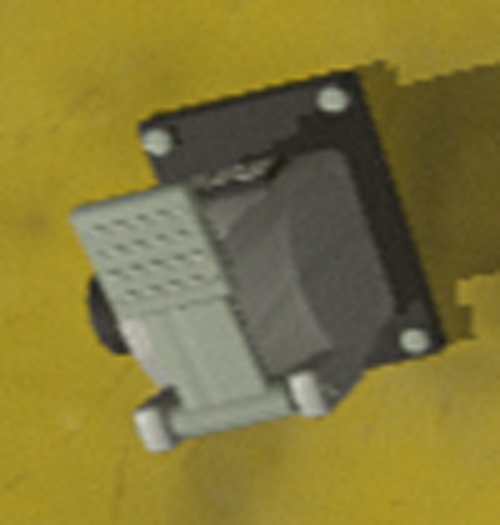

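The tally crop shows the ribbed pad at (155,240) with the pivot axle at (230,405). By the cloud the pad is 23 x 24 mm at (0.478, -0.304, 0.065), as described. Hub to tab measures 30.5 mm, which matches the given 30 mm. I'll go to a point in front of and above the tab, and check the height of whatever lies along the finger's sweep.

>>> arm_command(
  moves=[
    [1, 0.69, -0.06, 0.68, 0, 0, 0],
    [1, 0.69, -0.06, 0.68, 0, 0, 0],
    [1, 0.69, -0.06, 0.68, 0, 0, 0],
    [1, 0.69, -0.06, 0.68, 0, 0, 0],
    [1, 0, 0, 0, 0, 0, 0],
    [1, 0, 0, 0, 0, 0, 0],
    [1, 0, 0, 0, 0, 0, 0],
  ],
)

```text
clock: 5.82
position: [0.5282, -0.0825, 0.121]
orientation: [-3.141, 0.003, 3.14]
wrist_force: [-0.7, 0.8, 0.2]
opening: 0.0002
finger_force: 0.0
```

```bash
python3 - <<'E'
from h import *
p=dict(np.load("w2.npz")); C=cloud(p)
def hm(n,x0,x1,y0,y1):
    k=(C[...,0]>x0)&(C[...,0]<x1)&(C[...,1]>y0)&(C[...,1]<y1)&(C[...,2]>0); print(n,k.sum(),np.percentile(C[k][:,2],[5,50,95,100]))
hm("front",.515,.545,-.095,-.07); hm("behind",.557,.585,-.112,-.075); hm("arm",.548,.553,-.108,-.098)
s=r.get_state();print(s["clock"],s["position"],s["wrist_force"])
E
```

```text
front 2293 [0.0076 0.343  0.343  0.343 ]
behind 1112 [0.0077 0.0793 0.0808 0.0824]
arm 100 [0.0858 0.087  0.0883 0.0885]
5.8167 [ 0.5282 -0.0825  0.121 ] [-0.7115  0.7639  0.2205]
```

>>> arm_command(
  moves=[
    [1, 0, 0, 0.35, 0, 0, 0],
    [1, 0, 0, 0.35, 0, 0, 0],
    [1, 0, 0, 0.25, 0, 0, 0],
    [1, 0, 0, 0, 0, 0, 0],
    [1, -0.16, -0.01, 0, 0, 0, 0],
    [1, -0.17, -0.02, 0, 0, 0, 0],
    [1, 0, 0, 0, 0, 0, 0],
    [1, -0.2, -0.02, 0, 0, 0, 0],
    [1, -0.2, -0.02, 0, 0, 0, 0],
    [1, 0, 0, 0, 0, 0, 0],
    [1, 0, 0, 0, 0, 0, 0],
  ],
)

```text
clock: 6.73
position: [0.5493, -0.0841, 0.0912]
orientation: [-3.141, 0.0, 3.141]
wrist_force: [-2.1, 0.1, 0.4]
opening: -0.0002
finger_force: 0.5
```

```bash
python3 - <<'E'
from h import *
p=eyes.capture("top"); c=p["image"][225:270,220:295]
q=eyes.capture("wrist"); d=q["image"][170:410,180:460]
a=cv2.resize(c,(750,450),interpolation=cv2.INTER_CUBIC); b=cv2.resize(d,(560,480))
cv2.imwrite("pics/push1.png",b[:,:,::-1])
s=r.get_state();print(s["clock"],s["position"],s["wrist_force"],s["wrist_torque"])
E
```

```text
6.8333 [ 0.5489 -0.084   0.0912] [-0.5273 -0.3801  0.6119] [0.0377 0.163  0.0094]
```

View pics/push1.png

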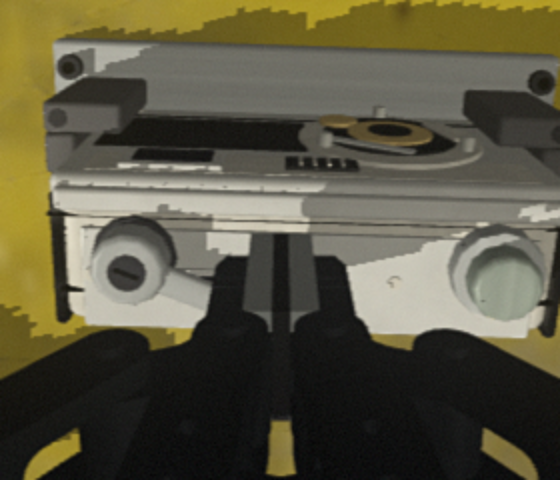

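The picture shows the lever arm, from hub (130,268), already swung towards the back by about 25–30°, with the finger at (280,260) behind its tab. I continue along the arc to about 1.3 rad.

>>> arm_command(
  moves=[
    [1, -0.17, -0.09, 0, 0, 0, 0],
    [1, -0.18, -0.1, 0, 0, 0, 0],
    [1, -0.13, -0.15, 0, 0, 0, 0],
    [1, -0.12, -0.16, 0, 0, 0, 0],
    [1, -0.05, -0.1, 0, 0, 0, 0],
    [1, 0, 0, 0, 0, 0, 0],
    [1, 0, 0, 0, 0, 0, 0],
  ],
)

```text
clock: 7.42
position: [0.5685, -0.1023, 0.0911]
orientation: [3.142, -0.0, 3.141]
wrist_force: [-0.6, 0.9, 0.0]
opening: 0.0
finger_force: 0.5
```

```bash
python3 - <<'E'
from h import *
q=eyes.capture("wrist"); d=q["image"][170:410,180:460]
cv2.imwrite("pics/push2.png",cv2.resize(d,(560,480))[:,:,::-1])
s=r.get_state();print(s["clock"],s["position"],s["wrist_force"],s["wrist_torque"])
E
```

```text
7.4667 [ 0.5684 -0.1021  0.0911] [-1.5798  0.3147  0.258 ] [ 0.1622  0.1435 -0.0203]
```

View pics/push2.png

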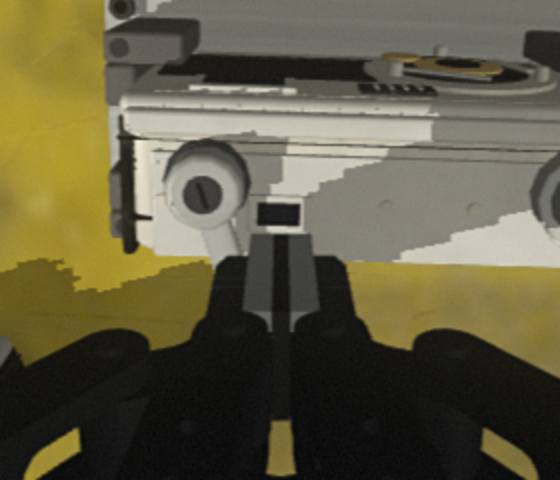

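The picture shows the lever arm at about 66–70°, from hub (205,190) to (232,250), which is near the sear. I push 3 mm more, then back off, lift and look.

>>> arm_command(
  moves=[
    [1, -0.03, -0.1, 0, 0, 0, 0],
    [1, 0, 0, 0, 0, 0, 0],
    [1, 0, 0, 0, 0, 0, 0],
    [1, 0.1, 0.15, 0, 0, 0, 0],
    [1, 0.1, 0.2, 0, 0, 0, 0],
    [1, 0, 0.2, -0.6, 0, 0, 0],
    [1, 0, 0, -0.8, 0, 0, 0],
    [1, 0, 0, -0.8, 0, 0, 0],
    [1, 0, 0, 0, 0, 0, 0],
    [1, 0, 0, 0, 0, 0, 0],
  ],
)

```text
clock: 8.3
position: [0.5638, -0.0883, 0.1583]
orientation: [-3.141, 0.003, 3.141]
wrist_force: [-0.1, -0.4, 0.2]
opening: -0.0004
finger_force: 0.0
```

```bash
python3 - <<'E'
from h import *
q=eyes.capture("wrist"); np.savez("w3.npz",**{k:q[k] for k in("image","depth","intrinsics","origin","rotation")})
C=cloud(q)
k=(C[...,2]>.0935)&(C[...,2]<.105)&(C[...,0]>.52)&(C[...,0]<.60)&(C[...,1]>-.14)&(C[...,1]<-.07); P=C[k]; print(k.sum(),P.min(0),P.max(0),np.median(P,0)) if k.any() else print("none")
k=(C[...,2]>.0900)&(C[...,2]<.097)&(C[...,1]>-.05)&(C[...,1]<-.01)&(C[...,0]>.52)&(C[...,0]<.585); P=C[k]; print("rel",k.sum(),P.min(0),P.max(0),(P.min(0)+P.max(0))/2,np.median(P[:,2]))
for l in("lever_tab","release_top"):
    for b in eyes.boxes_of(l,q)[:2]: print(l,b["pixel"],round(b["confidence"],2),w(q,*b["pixel"]))
d=q["image"][150:400,170:470]
cv2.imwrite("pics/latch.png",cv2.resize(d,(600,500))[:,:,::-1])
s=r.get_state();print(s["clock"],s["position"],s["wrist_force"])
E
```

```text
182 [ 0.5706 -0.1107  0.0936] [ 0.5831 -0.1011  0.0978] [ 0.5766 -0.1059  0.0959]
rel 522 [ 0.5448 -0.0399  0.0901] [ 0.5612 -0.0234  0.0943] [ 0.553  -0.0317  0.0922] 0.0919995032662039
lever_tab [279.6, 244.2] 0.84 [ 0.5554 -0.1141  0.0889]
release_top [408.2, 239.7] 0.87 [ 0.5512 -0.0328  0.0926]
8.45 [ 0.5629 -0.0882  0.1561] [ 0.1469 -0.321   0.3171]
```

View pics/latch.png

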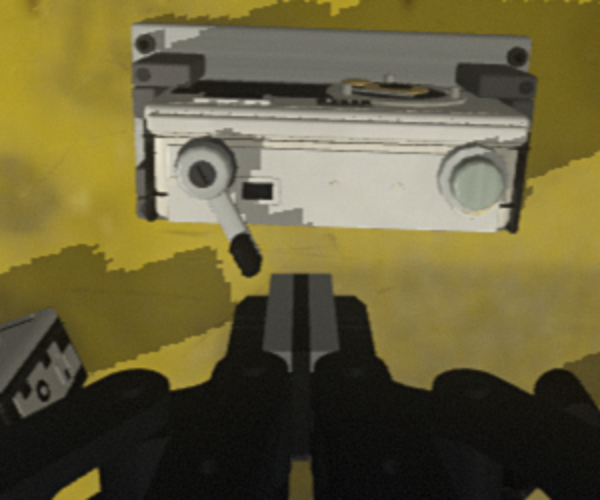

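The lever stays at about 1.10 rad: tab at picture (245,255), world (0.577, -0.106). It is latched with the finger off. Next I press the release, which the picture shows at (477,180).

>>> arm_command(
  moves=[
    [1, 0.18, 0.94, 0, 0, 0, 0],
    [1, 0.18, 0.94, 0, 0, 0, 0],
    [1, 0, 0, 0, 0, 0, 0],
    [1, 0, 0, 0.8, 0, 0, 0],
    [1, 0, 0, 0.8, 0, 0, 0],
    [1, 0, 0, 0.4, 0, 0, 0],
    [1, 0, 0, 0, 0, 0, 0],
    [1, 0, 0, 0.07, 0, 0, 0],
    [1, 0, 0, 0.07, 0, 0, 0],
    [1, 0, 0, 0.07, 0, 0, 0],
    [1, 0, 0, 0.06, 0, 0, 0],
    [1, 0, 0, 0, 0, 0, 0],
  ],
)

```text
clock: 9.45
position: [0.5531, -0.0324, 0.0897]
orientation: [-3.141, 0.002, 3.141]
wrist_force: [0.4, -0.5, 3.2]
opening: 0.0001
finger_force: 1.6
```

>>> arm_command(
  moves=[
    [1, 0, 0, 0.05, 0, 0, 0],
    [1, 0, 0, 0, 0, 0, 0],
    [1, 0, 0, 0, 0, 0, 0],
  ],
)

```text
clock: 9.7
position: [0.5532, -0.0324, 0.0881]
orientation: [-3.141, 0.001, 3.141]
wrist_force: [1.2, -0.9, 6.3]
opening: 0.0
finger_force: 2.8
```

```bash
cat > lev.py <<'E'
from h import *
q=eyes.capture("wrist"); C=cloud(q)
for n,x0,x1,y0,y1 in(("wound",.566,.60,-.125,-.09),("rest",.54,.562,-.10,-.075)):
    k=(C[...,2]>.0935)&(C[...,2]<.105)&(C[...,0]>x0)&(C[...,0]<x1)&(C[...,1]>y0)&(C[...,1]<y1); print(n,k.sum(),np.median(C[k],0) if k.any() else "")
s=r.get_state();print(s["clock"],s["position"],s["wrist_force"])
E
python3 lev.py
```

```text
wound 0 
rest 410 [ 0.5571 -0.0897  0.0959]
9.75 [ 0.5531 -0.0324  0.0882] [ 0.0804 -0.9128  5.7322]
```

>>> arm_command(
  moves=[
    [1, 0, 0, -0.2, 0, 0, 0],
    [1, 0, 0, -0.8, 0, 0, 0],
    [1, 0, 0, -0.8, 0, 0, 0],
    [1, 0, 0, -0.6, 0, 0, 0],
    [1, 0, 0, 0, 0, 0, 0],
    [1, 0, 0, 0, 0, 0, 0],
  ],
)

```text
clock: 10.25
position: [0.5526, -0.032, 0.1599]
orientation: [3.142, 0.0, 3.141]
wrist_force: [-0.4, -0.0, 0.1]
opening: 0.0003
finger_force: 0.0
```

```bash
python3 lev.py
```

```text
wound 0 
rest 190 [ 0.5507 -0.0888  0.0958]
10.3 [ 0.5522 -0.0319  0.1588] [ 0.0433 -0.278  -0.0261]
```

The lever has sprung back to rest (tab at y = -0.089). Now the tally pad.

>>> arm_command(
  moves=[
    [1, 0.25, -0.91, 0, 0, 0, 0],
    [1, 0.25, -0.91, 0, 0, 0, 0],
    [1, 0.25, -0.91, 0, 0, 0, 0],
    [1, 0.25, -0.91, 0, 0, 0, 0],
    [1, 0.25, -0.91, 0, 0, 0, 0],
    [1, 0.25, -0.91, 0, 0, 0, 0],
    [1, 0.25, -0.91, 0, 0, 0, 0],
    [1, 0.25, -0.91, 0, 0, 0, 0],
    [1, 0.25, -0.91, 0, 0, 0, 0],
    [1, 0.25, -0.88, 0, 0, 0, 0],
    [1, 0, 0, 0.8, 0, 0, 0],
    [1, 0, 0, 0.8, 0, 0, 0],
    [1, 0, 0, 0.8, 0, 0, 0],
    [1, 0, 0, 0.4, 0, 0, 0],
    [1, 0, 0, 0, 0, 0, 0],
    [1, 0, 0, 0, 0, 0, 0],
  ],
)

```text
clock: 11.63
position: [0.477, -0.3037, 0.0745]
orientation: [3.14, -0.002, 3.141]
wrist_force: [0.4, 0.8, 0.5]
opening: -0.0003
finger_force: 0.0
```

```bash
python3 - <<'E'
from h import *
q=eyes.capture("wrist"); d=q["image"][150:400,170:470]
cv2.imwrite("pics/tal2.png",cv2.resize(d,(600,500))[:,:,::-1])
s=r.get_state();print(s["clock"],s["position"],s["wrist_force"])
E
```

```text
11.6833 [ 0.4775 -0.3041  0.0756] [-0.0133 -0.789   0.6577]
```

View pics/tal2.png

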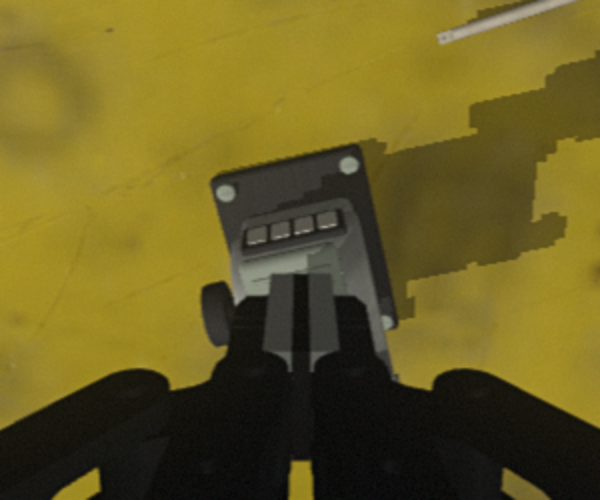

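The fingertip at (300,290) is over the pad, and the window of four number wheels at (295,228) confirms the -x end. I press once, slowly.

>>> arm_command(
  moves=[
    [1, 0, 0, 0.2, 0, 0, 0],
    [1, 0, 0, 0.1, 0, 0, 0],
    [1, 0, 0, 0.07, 0, 0, 0],
    [1, 0, 0, 0.07, 0, 0, 0],
    [1, 0, 0, 0.07, 0, 0, 0],
    [1, 0, 0, 0.02, 0, 0, 0],
    [1, 0, 0, 0, 0, 0, 0],
    [1, 0, 0, 0, 0, 0, 0],
  ],
)

```text
clock: 12.35
position: [0.4774, -0.3044, 0.0599]
orientation: [-3.141, -0.0, 3.141]
wrist_force: [-3.2, -0.1, 4.3]
opening: -0.0001
finger_force: 2.0
```

>>> arm_command(
  moves=[
    [1, 0, 0, 0.05, 0, 0, 0],
    [1, 0, 0, 0, 0, 0, 0],
    [1, 0, 0, 0, 0, 0, 0],
  ],
)

```text
clock: 12.6
position: [0.4775, -0.3044, 0.0585]
orientation: [-3.141, 0.0, 3.141]
wrist_force: [-4.0, -2.0, 7.2]
opening: -0.0002
finger_force: 3.4
```

>>> arm_command(
  moves=[
    [1, 0, 0, -0.2, 0, 0, 0],
    [1, 0, 0, -0.6, 0, 0, 0],
    [1, 0, 0, -1, 0, 0, 0],
    [1, 0, 0, -1, 0, 0, 0],
    [1, 0, 0, -1, 0, 0, 0],
    [1, 0, 0, 0, 0, 0, 0],
    [1, 0, 0, 0, 0, 0, 0],
  ],
)

```text
clock: 13.18
position: [0.4781, -0.3043, 0.1735]
orientation: [-3.14, 0.003, 3.141]
wrist_force: [-0.3, -0.0, -1.3]
opening: 0.0001
finger_force: 0.0
```

```bash
python3 - <<'E'
from h import *
p=eyes.capture("top"); C=cloud(p)
k=(C[...,2]>.072)&(C[...,0]>.48)&(C[...,0]<.62)&(C[...,1]>-.19)&(C[...,1]<.02)
print(cv2.minAreaRect(C[k][:,:2].astype(np.float32)*1000), np.median(C[k][:,2]))
k&=C[...,2]>.094; print("tab",np.median(C[k],0))
s=r.get_state();print(s["clock"],s["position"],s["wrist_force"])
E
```

```text
((550.5894775390625, -74.8836441040039), (129.44772338867188, 42.9375), 87.7110366821289) 0.07970549507314462
tab [ 0.5501 -0.0584  0.0958]
13.2333 [ 0.4776 -0.3039  0.1719] [ 0.3414 -0.1572 -0.0608]
```

The camera sits unmoved in its nest, the lever is at rest and the key was pressed past its count point. I'm handing in.

```bash
python3 -c "
from plant import order
print(order.hand_in())"
```

```text
the job is handed in; nothing more can be done
None
```

I wound the lever until it latched, pressed the release and saw the lever spring back, then pressed the tally key once past its count force (7 N against 3.6 N; I did not read the counter wheels); the camera measured unmoved in its nest, and I handed the job in at about 13 s.

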